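# Level the pantry riser and lay its shelf board

## Robot

A 6-joint arm with a two-finger parallel gripper is mounted at the origin on the work surface. World frame = base frame: x ahead of the robot, y to its left, z up, the work surface at z = 0. Lengths are in mm, angles in rad, forces in N, time in s.
With the tool pointing down it reaches from about 275 to 725 mm from the base axis. Payload 15.9 kg.
Tool frame: the origin (TCP) lies on the mounting face of the last link; the fingertips stand 173 mm ahead of it and the grasp point (between the pads) lies 155 mm ahead of it; z points along the fingers, y is the line along which they close (so a half turn about z gives the same grasp; the last joint's range is limited). The gripper opens to 85 mm and grips with 20 to 120 N. Pads are 22 mm wide; open, the fingers measure 114 mm over their backs; the gripper's body (76 mm by 85 mm) begins 54 mm behind the grasp point. The pads swing forward as they close: fully open they stand 13 mm farther back than shut.
Start: joints at [1.125, 0.213, -0.034, 1.323, 0, 1.571], TCP at [215.582, 451.121, 404.706] pointing down, gripper open.
Joint ranges: [-2.98, 2.98], [-0.74, 1.72], [-1.14, 1.35], [-2.1, 2.04], [-1.57, 1.44], [-3.14, 3.14]. Speed limits (rad/s): [1.89, 1.89, 2.39, 2.57, 3.14, 3.14].

## Interface

Orientations are given as a unit quaternion [w, x, y, z].
In Python, from workcell import * gives the robot as it stands.
- The arm moves only by the tool step_arm, never from a script. Its argument "increments" is one flat list of numbers, 5 for each row, row after row: the shift along the tool's x, y, z in mm, then the turn about the tool's z in rad, then the finger opening in mm, from 0 to 85.4. A call has 1 to 10 rows; each row is the pose to reach, as a shift and turn from the pose commanded when the call began, along the tool's axes at that moment; what a row does not reach only later rows make up. A row lasts 1/8 s, in which the tool goes at most 62.5 mm and 10.7 degrees, less where a joint would pass 70% of its speed; a pose out of reach is approached as far as the arm can. A call with a gripper value outside its range is refused whole. The fingers move at their own pace and stop on an object; "grip_force" is the grip in N (left out, the last holds). Time passes only in rows, so rows that repeat a pose let the fingers close. It gives the time, the measured TCP pose, the force, the opening and the grip force at its end, in the units of the state.
- get_obs(): the state, without advancing time (a new reading comes with each control period).
- grab_frame(name): name is "scene" or "top" or "wrist"; returns a dict with "image" (480x640x3 uint8, red, green, blue), "fx", "fy", "cx", "cy" (pixels), "view" (4x4, takes a point from world to camera coordinates). Camera axes: x right, y down, z forward; pixel columns grow to the right and rows downward; lengths in mm; the calibration is good to about 2 mm. A picture is of the moment at which its call begins. There is no depth.
- finish_job(): hands the job in; it is judged then, once.
The state is a dict: "t": time; "joints": joint angles; "joint_velocities": joint speeds; "joint_efforts": joint torques, N m; "tcp_pos": TCP position; "tcp_rot": TCP orientation; "wrist_force": force on the tool from outside, world axes, zero at the start; "torque": the same for the moment, N m; "width": finger opening in mm; "finger_force": force on a finger pad.
Only numpy, scipy, OpenCV 4.12 (cv2) and the standard library are available. Lean on these libraries where they do the work, as an engineer would, in place of code of your own. Each camera call takes 0.05 s, during which the arm holds its last target. There are 200 camera calls.

## Task

Spin the knurled collar up its threaded rod until its top face is level with the flat ledge on the post at the other end of the riser. Then lay the loose shelf board across the two, rail side up and with its forked end around the rod, so that it rests level on both the collar and the ledge. Set it down rather than dropping it, do not push the ledge out of its setting, and leave the tins, jars, bottle and bowl standing where they are.

Things in the scene. Friction and masses are not known exactly. Their poses are not given: they have to be found in the camera images.
- riser: Fixed riser base: brown plank 250 x 90 mm, 16 mm thick. Origin: centre of its underside, on the counter; x along it from post to rod, z up. On its centre line: at x = +87.5 mm a steel threaded rod, 16 mm thick, tip 128 mm above the counter, foot flange 38 mm wide up to 28 mm; at x = -87.5 mm a grey 44 mm square post, up to 80 mm, carrying the ledge. A small tin stands between them.
- collar: Knurled steel collar on the rod: round nut 50 mm in diameter, 26 mm tall. Origin: centre of its top face, on the rod's axis; z up; it turns with the collar. At the start its top is 88 to 95 mm above the counter, 11 to 30 mm lower than the ledge; it can travel from 86 to 124 mm and stays where it is left.
- collar_turn (a joint): Turn of the collar, rad: positive is counter-clockwise seen from above and raises it, 36 mm per full turn (5.73 mm per rad, fast right-hand thread); at 0 its top is 90 mm above the counter. Turning takes about 0.08 N m. The collar rises as it turns, so a hand holding it must rise along.
- ledge: Flat grey plate 50 mm (along the riser) x 70 mm, 8 mm thick, on top of the post. Origin: centre of its top face; axes parallel to the riser's. Clamped with its top 106 to 118 mm above the counter, different each time: the level to match.
- board: Loose plywood shelf board, 220 x 80 mm, 12 mm thick, about 0.28 kg, lying flat on the counter, rail up. Origin: centre of its underside; x along its length towards the forked end, z up. Its centre of mass is 7 mm from the origin towards the plain end. Laid properly it is parallel to the riser, its origin above the riser's, and the plain end covers the ledge.
- board_rail (a point): Middle of the board's low divider rail, the part to hold: 10 mm from the board's origin towards the plain end, 34 mm above the underside. The rail is 14 mm thick, runs 110 mm along the board's middle and rises from the board's upper face (12 mm) to 44 mm above the underside.
- board_fork (a point): Middle of the fork's slot at underside level, 87.5 mm from the board's origin along its x. The slot is 30 mm wide and open at the end, reaches 40 mm in, and lies between two 25 mm wide prongs. When the board is laid the rod's axis passes here, with 7 mm of slack sideways, and the prongs lie on the collar.
- fish_tin: Small plain tin, 40 mm in diameter, 40 mm tall, standing on the riser's plank between post and rod, and passing under the laid board. Origin at the centre of its underside.
- spice_jar: Small amber jar, 44 mm in diameter, 85 mm tall, on the robot's side of the counter. Origin at the centre of its underside.
- tomato_can: Can, 74 mm in diameter, 110 mm tall, beyond the task's things. Origin at the centre of its underside.
- bean_can: Low can, 84 mm in diameter, 60 mm tall, beyond the riser. Origin at the centre of its underside.
- bowl: Blue-grey bowl, 140 mm in diameter, 60 mm tall. Origin at the centre of its underside.
- oat_jar: Squat glass jar, 100 mm in diameter, 120 mm tall, beyond the riser. Origin at the centre of its underside.
- syrup_bottle: Amber bottle, 64 mm in diameter, 200 mm tall, to the robot's right. Origin at the centre of its underside.

How it is judged (in metres and radians):
On the way:
1. the collar's top face is level with the ledge, while the board is not yet on it (z of collar in the frame of ledge between -0.003 and 0.003 m and contact force between board and collar below 0.1 N), for 0.2 s.
At the end, for the whole second after the job is handed in: Collar top within 3 mm of the ledge height, at rest; board resting on both collar and ledge, rail up, level within 2 degrees, parallel to the riser within 8 degrees, underside within 5 mm of the ledge height, middle of its fork within 16 mm of the rod axis, still (z of collar in the frame of ledge between -0.003 and 0.003 m and horizontal distance between board_fork and collar below 0.016 m and angle between board's own z axis and vertical below 0.035 rad and angle between the x axis of board and the x axis of riser, either way round below 0.15 rad and z of board in the frame of ledge between -0.005 and 0.005 m and contact force between board and collar above 0.2 N and contact force between board and ledge above 0.2 N and linear speed of board below 0.02 m/s and angular speed of collar below 0.1 rad/s); the robot touches nothing.
It fails at once if a tin, jar, can, bottle or the bowl is displaced by more than 30 mm or knocked over (distance of any of fish_tin, spice_jar, tomato_can, bean_can, bowl, oat_jar, syrup_bottle from where it was at the start of the episode above 0.03 m or angle between any of fish_tin, spice_jar, tomato_can, bean_can, bowl, oat_jar, syrup_bottle's own z axis and vertical above 0.5 rad).
It fails at once if the ledge is pushed out of its setting by more than 3 mm (distance of ledge from where it was at the start of the episode above 0.003 m).
It fails at once if the board is dropped (falls free from more than about 4 cm) (linear speed of board above 0.9 m/s and contact force between the fingers and board below 0.1 N).
It also fails if it takes over 67 s, if anything falls off the work surface, if the arm or the gripper's body presses on something with over 40 N, if the wrist force passes 120 N, or if a joint passes its speed limit or range.

## Working session

There is one attempt and no reset: what is moved stays moved. The work goes in short steps, Python scripts to look and compute and a tool call to move; the robot and the scene stay as the last step left them, time stands still between calls to the robot, and variables do not carry over. Pictures are saved under pics/ and viewed, at most 10 in all, crops included, and the job is handed in when it is done.

Besides the shell and the picture viewer there is one more tool, called after "Request:" in YAML: its name, and indented under it one key for each argument. step_arm: Moves the arm, as the interface text tells. Its arguments: {"type":"object","properties":{"increments":{"type":"array"},"grip_force":{"type":"number"}},"required":["increments"]}

```bash
mkdir -p pics; python3 - <<'E'
from workcell import *
import cv2,pickle
s=get_obs();print(s['t'],s['tcp_pos'],s['tcp_rot'],s['width'])
for n in ("scene","top"):
    f=grab_frame(n);pickle.dump(f,open(f'{n}.pkl','wb'));cv2.imwrite(f'pics/{n}0.png',f['image'][:,:,::-1])
    print(n,f['fx'],f['cx'],f['cy'],f['view'].round(3).tolist() if hasattr(f['view'],'round') else f['view'])
E
```

```text
0.0 [215.51802337 451.01807667 404.24324325] [-1.02556014e-04  2.21036022e-01  9.75265497e-01 -5.25950788e-04] 85.5088544675939
scene 452.83207577345996 323.78492015737237 241.83151989298906 [[-0.369, 0.929, -0.015, 265.743], [0.767, 0.296, -0.569, -370.387], [-0.525, -0.222, -0.822, 1335.712], [0.0, 0.0, 0.0, 1.0]]
top 490.2295868931512 318.588944006904 245.1322348821813 [[0.005, -1.0, -0.01, -53.053], [-0.993, -0.004, -0.117, 588.308], [0.117, 0.01, -0.993, 1063.22], [0.0, 0.0, 0.0, 1.0]]
```

View pics/scene0.png

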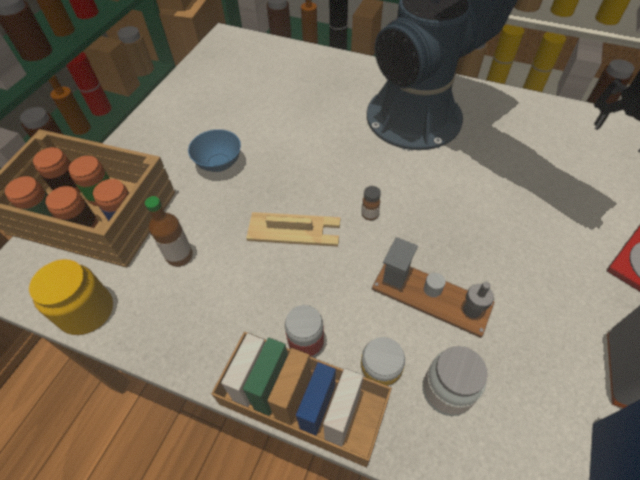

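View pics/top0.png

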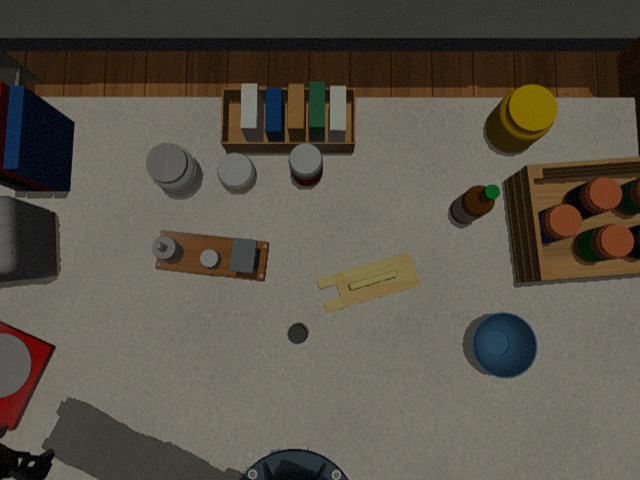

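The scene view shows the board at about (293,230) and the riser at (433,295), with the post on its left and the rod on its right. In the top view the rod is near (165,247), the ledge near (243,255), and the board near (368,280) with its fork to the left. Next I'll measure them with masks.

```bash
cat > h.py <<'E'
import numpy as np,cv2,pickle
from workcell import *
def ray(f,u,v):
    V=np.array(f['view']);R=V[:3,:3];c=-R.T@V[:3,3]
    d=R.T@np.array([(u-f['cx'])/f['fx'],(v-f['cy'])/f['fy'],1]);return c,d
def onz(f,u,v,z):
    c,d=ray(f,u,v);return (c+d*(z-c[2])/d[2])
def proj(f,p):
    V=np.array(f['view']);q=V[:3,:3]@np.array(p)+V[:3,3];return np.array([f['fx']*q[0]/q[2]+f['cx'],f['fy']*q[1]/q[2]+f['cy']])
def tri(fs,uvs):
    A=np.zeros((3,3));b=np.zeros(3)
    for f,(u,v) in zip(fs,uvs):
        c,d=ray(f,u,v);d/=np.linalg.norm(d);P=np.eye(3)-np.outer(d,d);A+=P;b+=P@c
    return np.linalg.solve(A,b)
E
python3 - <<'E'
from h import *
t=pickle.load(open('top.pkl','rb'));im=t['image'];hsv=cv2.cvtColor(im,cv2.COLOR_RGB2HSV)
print(hsv[250,190],hsv[275,380],hsv[260,330],hsv[300,400])
def rect(m,z,box):
    k=np.zeros_like(m);x0,y0,x1,y1=box;k[y0:y1,x0:x1]=m[y0:y1,x0:x1]
    cs,_=cv2.findContours(k,0,1);c=cv2.convexHull(max(cs,key=cv2.contourArea))
    P=np.array([onz(t,u,v,z)[:2] for u,v in c[:,0]],np.float32)
    r=cv2.minAreaRect(P);print(r, cv2.boxPoints(r).round().tolist());return k
m1=rect(cv2.inRange(hsv,(5,110,40),(20,255,255)),16,(140,220,285,290))
m2=rect(cv2.inRange(hsv,(15,75,60),(30,255,255)),12,(305,240,430,320))
a=cv2.resize(im[215:295,140:300],(800,400),interpolation=2)
b=np.dstack([cv2.resize(np.maximum(m1,m2)[215:330,140:440],(800,200))]*3)[:190]
cv2.imwrite('pics/c1.png',np.vstack([a[:,:,::-1],b]))
E
```

```text
[ 14 164  90] [ 21 111 129] [ 18  33 116] [ 23  26 119]
((566.9076538085938, 191.65579223632812), (248.6076202392578, 88.39907836914062), 83.84120178222656) [[510.0, 73.0], [598.0, 63.0], [624.0, 311.0], [536.0, 320.0]]
((509.0377502441406, -162.04989624023438), (80.03731536865234, 220.28494262695312), 16.681058883666992) [[439.0, -68.0], [502.0, -279.0], [579.0, -256.0], [516.0, -45.0]]
```

View pics/c1.png

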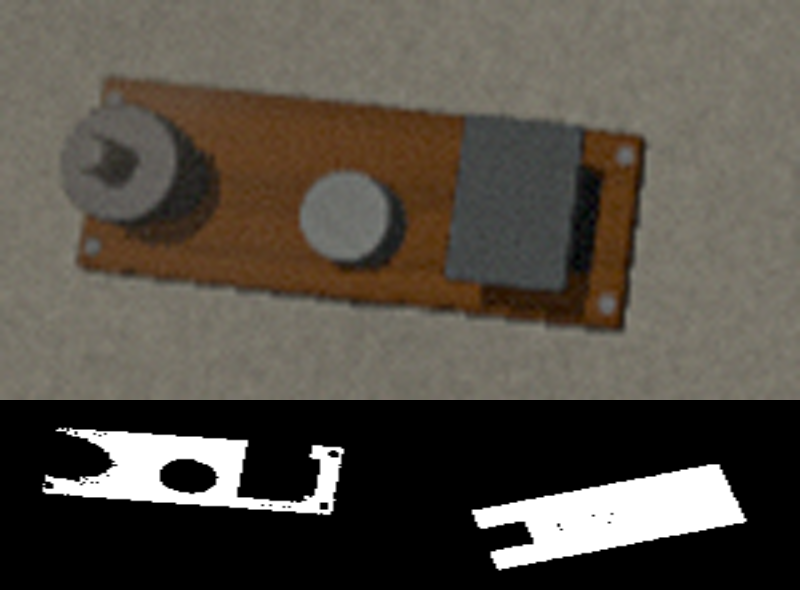

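The riser is centred at (567,192) with its x axis at 83.8°, so the rod is at about (576,279). The board is centred at (509,-162) with its x axis at 106.7°. I'll move above the collar while turning the wrist, ready for a long counter-clockwise turn.

Request:
step_arm:
  increments: [-50,0,0,0.17,85,-100,0,0,0.34,85,-160,0,0,0.51,85,-220,0,0,0.68,85,-280,0,0,0.85,85,-330,0,0,1.02,85,-370,0,0,1.19,85,-390,0,0,1.36,85,-400,0,0,1.5,85,-400,0,0,1.5,85]

```text
t: 1.35
tcp_pos: [576.9, 278.3, 404.0]
tcp_rot: [-0.0, 0.827, 0.563, -0.001]
wrist_force: [0.2, 0.6, -0.4]
width: 85.0
finger_force: 0.0
```

```bash
python3 - <<'E'
from h import *
s=get_obs();print(s['t'],s['joints'],s['tcp_pos'],s['tcp_rot'])
f=grab_frame('wrist');pickle.dump(f,open('w1.pkl','wb'));cv2.imwrite('pics/w1.png',f['image'][:,:,::-1])
V=np.array(f['view']);print(f['fx'],f['cx'],f['cy'],V.round(3).tolist(),-V[:3,:3].T@V[:3,3])
print(proj(f,(576.3,278.7,128)),proj(f,(557.5,104.7,112)))
E
```

```text
1.35 [ 4.49449649e-01  5.23181259e-01  4.09806329e-01  1.45848927e+00
 -3.31901687e-05  2.39536742e+00] [576.90247224 278.27894106 404.00267997] [-6.25264233e-05  8.26554634e-01  5.62856244e-01 -5.30521857e-04]
421.5036876015092 315.5243489162966 240.64707799833027 [[0.93, -0.367, -0.002, -434.507], [-0.35, -0.891, 0.29, 412.488], [-0.108, -0.269, -0.957, 514.754], [0.0, 0.0, 0.0, 1.0]] [604.22100969 346.6422833  372.38538981]
[314.40563526 239.75043709] [375.75631818 447.04650438]
```

View pics/w1.png

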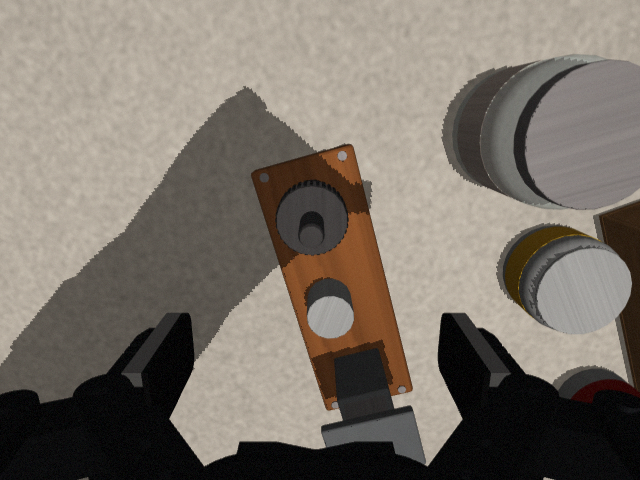

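The rod tip is at (312,238), within 2 px of the prediction. The collar top is a circle at about (312,217), and the ledge is cut off at the bottom near (375,440). I'll take a stereo pair with the wrist camera, with both in view.

Request:
step_arm:
  increments: [-40,-30,0,0,85,-82,-56,0,0,85,-82,-56,0,0,85,-82,-56,0,0,85]

```text
t: 1.9
tcp_pos: [494.2, 223.2, 405.3]
tcp_rot: [0.0, 0.826, 0.564, 0.001]
wrist_force: [0.3, 1.0, 0.1]
width: 84.8
finger_force: 0.0
```

```bash
python3 - <<'E'
from h import *
f=grab_frame('wrist');pickle.dump(f,open('wA.pkl','wb'));cv2.imwrite('pics/wA.png',f['image'][:,:,::-1])
E
```

Request:
step_arm:
  increments: [0,60,0,0,85,0,120,0,0,85,0,150,0,0,85,0,150,0,0,85,0,150,0,0,85]

```text
t: 2.58
tcp_pos: [634.0, 168.5, 404.2]
tcp_rot: [-0.0, 0.826, 0.563, -0.0]
wrist_force: [-0.8, 0.7, 0.3]
width: 84.8
finger_force: 0.0
```

```bash
python3 - <<'E'
from h import *
f=grab_frame('wrist');pickle.dump(f,open('wB.pkl','wb'));a=pickle.load(open('wA.pkl','rb'))
s=get_obs();print(s['t'],s['joints'],s['tcp_pos'])
cv2.imwrite('pics/wAB.png',np.vstack([a['image'][100:400,:,::-1],f['image'][100:400,:,::-1]]))
for g in(a,f):print([proj(g,p).round(1) for p in((576.3,278.7,128),(557.5,104.7,112))])
E
```

```text
2.625 [2.60038407e-01 5.60649323e-01 4.72447419e-01 1.48269015e+00
 1.49357262e-04 2.20466815e+00] [633.66749465 168.61724148 404.62173712]
[array([416.7,  98.8]), array([460. , 352.4])]
[array([144.7,  98.4]), array([247.3, 352.7])]
```

View pics/wAB.png

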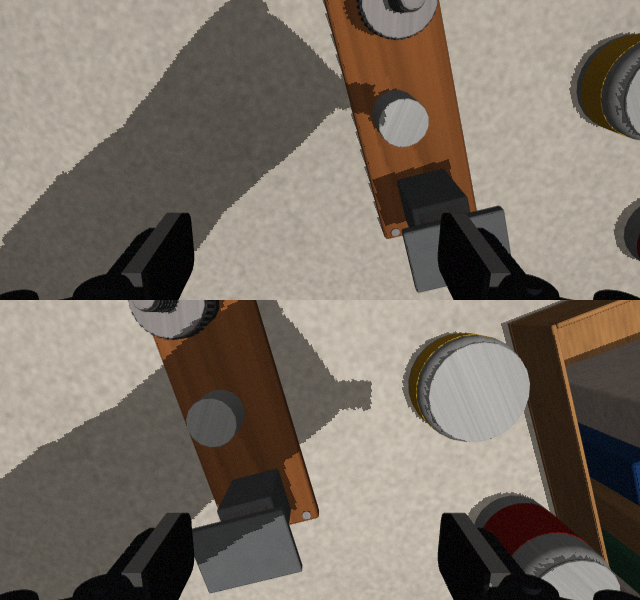

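```bash
python3 - <<'E'
from h import *
a,b=[pickle.load(open(f'w{k}.pkl','rb')) for k in'AB']
def c(f,x,y): return cv2.resize(f['image'][y:y+75,x:x+100,::-1],(400,300),interpolation=cv2.INTER_NEAREST)
cv2.imwrite('pics/z.png',np.vstack([np.hstack([c(a,420,290),c(b,210,295)]),np.hstack([c(a,350,65),c(b,125,65)])]))
E
```

```text
(no output)
```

View pics/z.png

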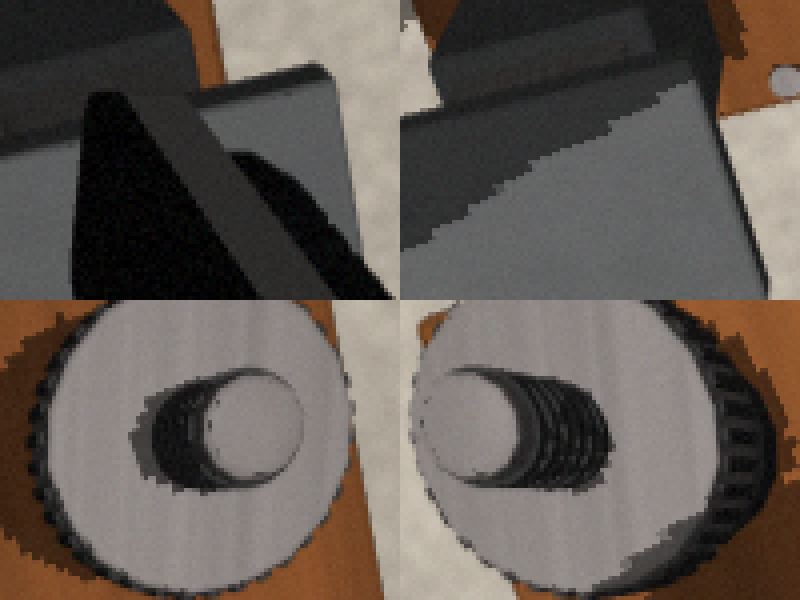

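```bash
python3 - <<'E'
from h import *
a,b=[pickle.load(open(f'w{k}.pkl','rb')) for k in'AB']
for n,p,q in(('tip',(413.5,96.3),(142.6,96)),('ledgecorner',(502.6,309.9),(284.7,315)),('collar',(399.6,101.5),(167,101.5))):
    print(n,tri((a,b),(p,q)).round(1), [ (proj(f,tri((a,b),(p,q)))-u).round(2) for f,u in((a,p),(b,q))])
def mx(f,box):
    g=cv2.GaussianBlur(f['image'],(3,3),0)
E
```

```text
tip [575.3 280.5 126.6] [array([-0.  ,  0.05]), array([-0.01, -0.06])]
ledgecorner [593.6 123.3 110.8] [array([0.25, 2.46]), array([-0.03, -2.47])]
collar [574.6 278.9  87.1] [array([-0.01,  0.2 ]), array([-0.02, -0.2 ])]
```

```bash
python3 - <<'E'
from h import *
a,b=[pickle.load(open(f'w{k}.pkl','rb')) for k in'AB']
for f in(a,b):
    V=f['view'];print(-V[:3,:3].T@V[:3,3],V[:3,:3].round(3).tolist())
    for p in((595,126,111),(595,126,103),(576,279,128)):print(p,proj(f,p).round(1))
    g=cv2.cvtColor(f['image'],cv2.COLOR_RGB2GRAY)
    x=[485,265][f is b]
    for xx in range(x-5,x+16,5):print(xx,g[296:325,xx].tolist())
E
```

```text
[521.36188115 291.69457401 373.74072107] [[0.931, -0.364, -0.0], [-0.349, -0.892, 0.288], [-0.105, -0.268, -0.958]]
(595, 126, 111) [504.1 308.4]
(595, 126, 103) [499.2 303.4]
(576, 279, 128) [416.   98.5]
480 [174, 171, 172, 169, 171, 169, 176, 180, 183, 181, 176, 174, 171, 152, 58, 27, 26, 29, 44, 69, 82, 91, 92, 87, 93, 94, 92, 91, 93]
485 [173, 176, 175, 179, 175, 168, 172, 175, 177, 178, 177, 181, 127, 46, 28, 32, 29, 45, 73, 84, 89, 92, 88, 90, 92, 90, 92, 89, 93]
490 [172, 170, 171, 169, 171, 169, 171, 174, 174, 179, 176, 114, 45, 30, 28, 28, 54, 73, 86, 90, 93, 89, 90, 91, 91, 94, 94, 90, 89]
495 [168, 166, 170, 167, 170, 172, 172, 177, 177, 181, 94, 32, 29, 25, 32, 62, 76, 88, 90, 95, 90, 91, 91, 92, 93, 92, 88, 87, 94]
500 [174, 174, 175, 174, 171, 165, 167, 165, 168, 168, 97, 39, 32, 36, 67, 77, 89, 90, 91, 94, 94, 96, 90, 93, 90, 94, 89, 92, 91]
[661.28714094 236.90810829 372.67243481] [[0.931, -0.366, -0.001], [-0.35, -0.891, 0.289], [-0.107, -0.269, -0.957]]
(595, 126, 111) [285.  308.6]
(595, 126, 103) [285.8 303.5]
(576, 279, 128) [144.   98.1]
260 [28, 32, 31, 44, 46, 46, 49, 42, 50, 49, 45, 45, 48, 46, 46, 42, 31, 35, 32, 47, 49, 48, 50, 46, 48, 54, 45, 49, 47]
265 [32, 35, 43, 48, 49, 50, 46, 45, 48, 43, 49, 37, 40, 43, 36, 32, 30, 38, 46, 47, 50, 48, 48, 48, 47, 50, 47, 50, 93]
270 [32, 38, 41, 44, 43, 47, 45, 44, 47, 47, 48, 48, 39, 33, 31, 30, 37, 49, 48, 48, 47, 47, 53, 45, 46, 51, 72, 98, 98]
275 [27, 25, 26, 26, 25, 25, 25, 29, 26, 29, 27, 29, 30, 28, 32, 41, 44, 49, 46, 48, 50, 52, 95, 97, 100, 99, 102, 101, 101]
280 [22, 22, 32, 28, 29, 23, 25, 25, 25, 26, 29, 32, 35, 32, 44, 48, 48, 50, 49, 52, 95, 103, 101, 98, 103, 102, 103, 100, 101]
```

My row for the ledge corner in B was off because of a shadow edge. The corrected corner is about (284.5,309), which gives a ledge height of about 112. The collar top is about 88.4, so it needs to rise about 23.7 mm, or 4.1 rad. I'll grasp the collar now.

Request:
step_arm:
  increments: [40,-47,0,0.15,85,82,-94,0,0.3,85,82,-94,0,0.4,85,82,-94,50,0.4,85,82,-94,100,0.4,85,82,-94,140,0.4,85,82,-94,165,0.4,85,82,-94,165,0.4,85]

```text
t: 3.62
tcp_pos: [575.2, 278.9, 238.6]
tcp_rot: [0.0, 0.922, 0.388, -0.001]
wrist_force: [-0.3, 1.2, -0.0]
width: 85.1
finger_force: 0.0
```

Request:
step_arm:
  increments: [0,0,0,0,45,0,0,0,0,45,0,0,0,0,45,0,0,0,0,45,0,0,0,0,45]
  grip_force: 40

```text
t: 4.25
tcp_pos: [575.8, 280.3, 242.0]
tcp_rot: [-0.002, 0.922, 0.388, 0.001]
wrist_force: [-14.5, 11.8, 15.6]
width: 48.8
finger_force: 39.2
```

```bash
python3 - <<'E'
from h import *
s=get_obs();print(s['t'],s['joints'].round(3),s['tcp_pos'],s['tcp_rot'],s['wrist_force'],s['torque'],s['width'],s['finger_force'])
E
```

```text
4.25 [0.452 0.571 0.075 1.073 0.005 2.796] [575.7635355  280.32990088 241.98111222] [-2.48105489e-03  9.21557478e-01  3.88233014e-01  8.86488364e-04] [-14.54652625  11.75853363  15.58122272] [ 2.95243395  3.48947759 -0.20357455] 48.780724780209994 39.154070019721985
```

Request:
step_arm:
  increments: [0,-1,-3,0,45,0,-1,-3,0,45]

```text
t: 4.5
tcp_pos: [575.5, 280.6, 242.8]
tcp_rot: [-0.002, 0.922, 0.388, 0.0]
wrist_force: [-0.3, 12.9, -14.3]
width: 48.4
finger_force: 49.9
```

```bash
python3 - <<'E'
from h import *
s=get_obs();print(s['t'],s['tcp_pos'],s['wrist_force'],s['torque'],s['width'],s['finger_force'])
E
```

```text
4.5 [575.49767669 280.63283889 242.75349576] [ -0.34061744  12.88805183 -14.26595107] [2.8481153  0.19806878 0.07168349] 48.392053020513416 49.862587451934814
```

Request:
step_arm:
  increments: [0.9,-0.9,0.5,-0.18,45,0.9,-0.9,-0.6,-0.36,45,0.9,-0.9,-1.6,-0.54,45,0.9,-0.9,-2.6,-0.72,45,0.9,-0.9,-3.7,-0.9,45,0.9,-0.9,-4.7,-1.08,45,0.9,-0.9,-5.7,-1.26,45,0.9,-0.9,-6.8,-1.44,45,0.9,-0.9,-7.8,-1.62,45,0.9,-0.9,-8.8,-1.8,45]

```text
t: 5.75
tcp_pos: [574.5, 281.0, 252.8]
tcp_rot: [-0.001, 0.266, 0.964, 0.0]
wrist_force: [-16.3, 1.8, 12.8]
width: 48.4
finger_force: 52.4
```

```bash
python3 - <<'E'
from h import *
s=get_obs();print(s['t'],s['joints'].round(3),s['tcp_pos'],s['tcp_rot'].round(3),s['wrist_force'],s['torque'],s['width'],s['finger_force'])
E
```

```text
5.75 [0.454 0.564 0.092 1.1   0.002 0.994] [574.52213564 280.97034166 252.77586193] [-0.001  0.266  0.964  0.   ] [-16.33111833   1.78839233  12.77589858] [-0.19569245  3.62774785 -0.15996787] 48.39847823964163 52.356242537498474
```

Request:
step_arm:
  increments: [1.2,-0.7,-2,-0.18,45,1.2,-0.7,-3.1,-0.36,45,1.2,-0.7,-4.1,-0.54,45,1.2,-0.7,-5.1,-0.72,45,1.2,-0.7,-6.2,-0.9,45,1.2,-0.7,-7.2,-1.08,45,1.2,-0.7,-8.2,-1.26,45,1.2,-0.7,-9.3,-1.44,45,1.2,-0.7,-10.3,-1.62,45,1.2,-0.7,-11.3,-1.8,45]

```text
t: 7.0
tcp_pos: [574.4, 280.1, 263.3]
tcp_rot: [-0.0, -0.589, 0.808, -0.001]
wrist_force: [-0.4, -5.1, -4.4]
width: 48.4
finger_force: 50.7
```

Request:
step_arm:
  increments: [0,0,-1,-0.17,45,0,0,-2,-0.34,45,0,0,-2.9,-0.5,45,0,0,-2.9,-0.5,45]

```text
t: 7.5
tcp_pos: [574.7, 280.1, 266.2]
tcp_rot: [0.0, 0.77, -0.639, 0.001]
wrist_force: [2.8, -6.7, -7.4]
width: 48.8
finger_force: 50.4
```

```bash
python3 - <<'E'
from h import *
s=get_obs();print(s['t'],s['joints'].round(3),s['tcp_pos'],s['tcp_rot'].round(3),s['wrist_force'],s['torque'],s['width'],s['finger_force'])
E
```

```text
7.5 [ 0.454  0.554  0.111  1.127 -0.002 -1.302] [574.6779912  280.09115403 266.18175421] [ 0.     0.77  -0.639  0.001] [ 2.80376757 -6.69822509 -7.35567415] [-1.04647177 -1.01244938  0.12262681] 48.763985013588695 50.381571650505066
```

Request:
step_arm:
  increments: [0,0,0,0,85,0,0,0,0,85,0,0,0,0,85,0,0,-30,0,85,0,0,-80,0,85,20,35,-130,0,85,43,69,-140,0,85,43,69,-140,0,85,43,69,-140,0,85]

```text
t: 8.62
tcp_pos: [514.5, 225.9, 405.8]
tcp_rot: [-0.0, 0.769, -0.639, 0.0]
wrist_force: [0.2, -0.2, -0.9]
width: 84.8
finger_force: 0.0
```

```bash
python3 - <<'E'
from h import *
f=grab_frame('wrist');pickle.dump(f,open('wC.pkl','wb'))
E
```

Request:
step_arm:
  increments: [10,-54,0,0,85,20,-108,0,0,85,20,-108,0,0,85,20,-108,0,0,85]

```text
t: 9.18
tcp_pos: [624.4, 226.2, 404.4]
tcp_rot: [0.001, 0.769, -0.639, -0.001]
wrist_force: [-0.8, 0.1, -0.0]
width: 84.8
finger_force: 0.0
```

```bash
python3 - <<'E'
from h import *
f=grab_frame('wrist');pickle.dump(f,open('wD.pkl','wb'));a=pickle.load(open('wC.pkl','rb'))
print(get_obs()['t'],get_obs()['tcp_pos'])
for g in(a,f):print([proj(g,p).round(1).tolist() for p in((576,279.5,128),(576,279.5,112),(595,126,112),(525,133,112))])
cv2.imwrite('pics/wCD.png',np.hstack([np.vstack([g['image'][y:y+150,x:x+200,::-1].repeat(2,0).repeat(2,1) for (x,y) in q]) for g,q in ((a,((250,100),(320,250))),(f,((60,100),(140,250))))]))
E
```

```text
9.225 [623.8135781  226.20009527 405.26605097]
[[205.9, 301.9], [211.8, 291.7], [208.8, 41.3], [327.3, 78.2]]
[[373.3, 330.8], [370.2, 319.2], [396.2, 78.4], [508.2, 113.8]]
```

View pics/wCD.png

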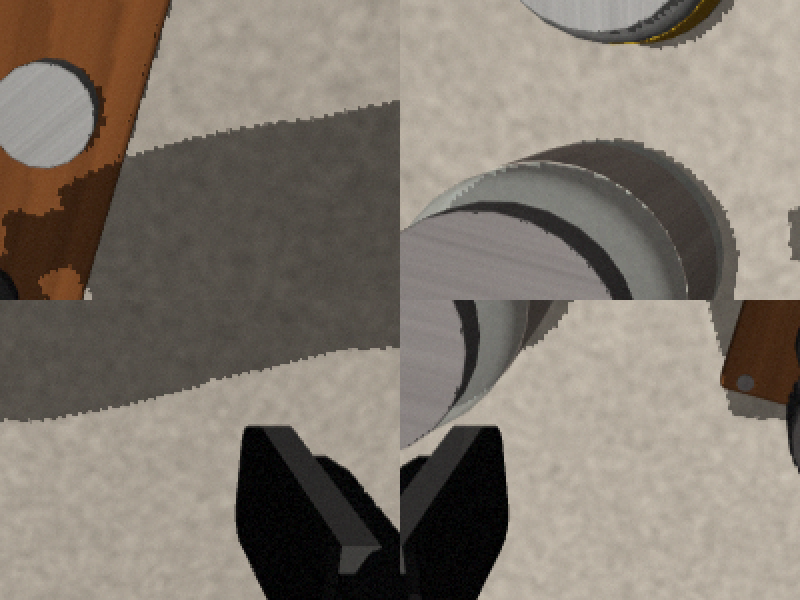

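The crops missed, but they show the tin and jar undisturbed. I'll crop again at the predicted pixels.

```bash
python3 - <<'E'
from h import *
a,b=[pickle.load(open(f'w{k}.pkl','rb')) for k in'CD']
def c(f,x,y): return cv2.resize(f['image'][y:y+75,x:x+100,::-1],(400,300),interpolation=cv2.INTER_NEAREST)
cv2.imwrite('pics/z2.png',np.vstack([np.hstack([c(a,165,10),c(b,350,45)]),np.hstack([c(a,160,260),c(b,322,285)])]))
E
```

```text
(no output)
```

View pics/z2.png

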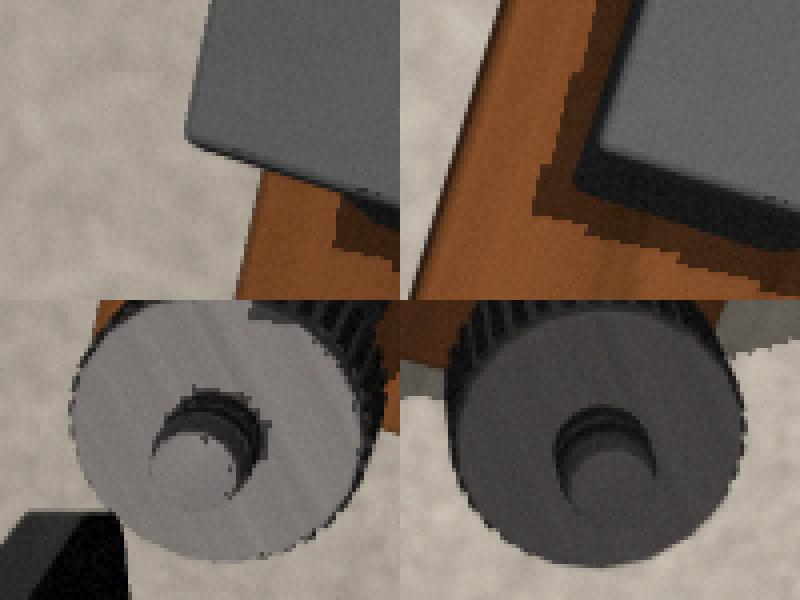

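```bash
python3 - <<'E'
from h import *
a,b=[pickle.load(open(f'w{k}.pkl','rb')) for k in'CD']
for n,p,q in(('tip',(208.7,302.5),(373.8,332)),('ledge',(212,44.2),(400.5,82.5)),('collar',(214.3,293),(371.8,319.8))):
    P=tri((a,b),(p,q));print(n,P.round(1), [(proj(f,P)-u).round(2).tolist() for f,u in((a,p),(b,q))])
E
```

```text
tip [574.8 281.5 125. ] [[-0.11, 0.51], [0.07, -0.51]]
ledge [592.4 127.7 114.4] [[-0.04, 0.49], [0.11, -0.46]]
collar [574.4 280.6 110.6] [[0.05, -0.26], [-0.04, 0.26]]
```

Vision disagrees with itself by a few mm, with the collar reading 0 to 4 mm low. I'll settle it with a gentle touch of the closed fingertips on the ledge and the collar.

Request:
step_arm:
  increments: [50,40,0,0,0,107,87,0,0,0,107,87,0,0,0,107,87,50,0,0,107,87,90,0,0,107,87,108,0,0,107,87,112,0,0,107,87,112,0,0]

```text
t: 10.22
tcp_pos: [558.2, 105.2, 294.6]
tcp_rot: [-0.0, 0.769, -0.639, 0.0]
wrist_force: [-0.3, -0.4, 0.5]
width: -0.2
finger_force: 0.0
```

Request:
step_arm:
  increments: [0,0,1,0,0,0,0,2,0,0,0,0,3,0,0,0,0,3,0,0]

```text
t: 10.72
tcp_pos: [558.2, 104.7, 290.7]
tcp_rot: [-0.0, 0.769, -0.639, 0.0]
wrist_force: [-0.1, -0.1, -0.1]
width: -0.1
finger_force: 0.0
```

Request:
step_arm:
  increments: [0,0,1,0,0,0,0,2,0,0,0,0,2,0,0]

```text
t: 11.1
tcp_pos: [558.2, 104.7, 288.9]
tcp_rot: [-0.0, 0.769, -0.639, 0.0]
wrist_force: [-1.1, -0.4, 4.1]
width: -0.3
finger_force: 2.4
```

Request:
step_arm:
  increments: [0,0,1,0,0,0,0,1.5,0,0,0,0,1.5,0,0]

```text
t: 11.48
tcp_pos: [558.1, 104.7, 288.8]
tcp_rot: [-0.001, 0.769, -0.639, 0.0]
wrist_force: [-9.8, -1.9, 26.0]
width: -0.2
finger_force: 13.1
```

Request:
step_arm:
  increments: [0,0,-40,0,0,-50,-16,-40,0,0,-100,-33,-40,0,0,-148,-49,-40,0,0,-148,-49,-40,0,0,-148,-49,-15,0,0,-148,-49,-5,0,0,-148,-49,-4,0,0,-148,-49,-4,0,0]

```text
t: 12.6
tcp_pos: [579.6, 258.9, 292.0]
tcp_rot: [-0.0, 0.769, -0.64, 0.0]
wrist_force: [0.2, -0.8, 0.0]
width: 0.1
finger_force: 0.0
```

Request:
step_arm:
  increments: [0,0,1,0,0,0,0,2,0,0,0,0,2,0,0]

```text
t: 12.98
tcp_pos: [579.4, 259.2, 289.3]
tcp_rot: [-0.0, 0.769, -0.639, 0.0]
wrist_force: [0.1, 0.0, -1.2]
width: 0.2
finger_force: 0.0
```

Request:
step_arm:
  increments: [0,0,0.5,0,0,0,0,1,0,0,0,0,1,0,0]

```text
t: 13.35
tcp_pos: [579.3, 259.2, 288.2]
tcp_rot: [0.0, 0.769, -0.639, -0.0]
wrist_force: [1.1, 0.0, -0.5]
width: 0.3
finger_force: 0.0
```

Request:
step_arm:
  increments: [0,0,0.5,0,0,0,0,1,0,0,0,0,1,0,0]

```text
t: 13.72
tcp_pos: [579.4, 259.2, 287.2]
tcp_rot: [0.0, 0.769, -0.639, -0.0]
wrist_force: [0.3, -0.2, -0.1]
width: -0.1
finger_force: 0.0
```

Request:
step_arm:
  increments: [0,0,0.5,0,0,0,0,1,0,0,0,0,1,0,0]

```text
t: 14.1
tcp_pos: [579.3, 259.2, 286.1]
tcp_rot: [0.0, 0.769, -0.639, -0.0]
wrist_force: [-0.7, 1.2, -0.2]
width: 0.2
finger_force: 0.0
```

Request:
step_arm:
  increments: [0,0,0.5,0,0,0,0,0.8,0,0,0,0,0.8,0,0]

```text
t: 14.48
tcp_pos: [579.4, 259.2, 285.5]
tcp_rot: [-0.0, 0.769, -0.639, 0.0]
wrist_force: [-1.0, 0.2, 1.0]
width: -0.0
finger_force: 0.2
```

The collar is 3.4 mm low by touch, so it needs 0.59 rad more. I'll regrip it.

Request:
step_arm:
  increments: [0,0,-40,0,85,-21.4,0.5,-40,0,85,-21.4,0.5,-40,0,85,-21.4,0.5,-40,0,85,-21.4,0.5,0,0,85,-21.4,0.5,16,0,85,-21.4,0.5,18,0,85,-21.4,0.5,18,0,85]

```text
t: 15.48
tcp_pos: [575.2, 280.2, 268.3]
tcp_rot: [-0.0, 0.769, -0.639, 0.0]
wrist_force: [-0.5, 0.2, 0.8]
width: 84.9
finger_force: 0.0
```

Request:
step_arm:
  increments: [0,0,0,0,45,0,0,-1,0,45,0,0,-2,0,45,0,0,-2,0,45,0,0,-2,0,45]
  grip_force: 40

```text
t: 16.1
tcp_pos: [574.9, 280.2, 269.6]
tcp_rot: [-0.0, 0.769, -0.639, -0.0]
wrist_force: [-3.6, 0.2, 2.6]
width: 48.1
finger_force: 43.1
```

```bash
python3 - <<'E'
from h import *
s=get_obs();print(s['t'],s['joints'].round(3),s['tcp_pos'],s['tcp_rot'].round(3),s['wrist_force'],s['torque'],s['width'],s['finger_force'])
E
```

```text
16.1 [ 0.453  0.553  0.117  1.135  0.    -1.301] [574.87970478 280.19162818 269.56112285] [-0.     0.769 -0.639 -0.   ] [-3.58311991  0.16876766  2.55075601] [-0.03370689  0.8573231  -0.04554826] 48.14254496123282 43.052828907966614
```

Gripped, with little side force. Turn 0.59 rad and rise 3.4 mm.

Request:
step_arm:
  increments: [0,0,-1,-0.15,45,0,0,-2,-0.3,45,0,0,-3,-0.45,45,0,0,-3.5,-0.59,45,0,0,-3.5,-0.59,45]

```text
t: 16.73
tcp_pos: [575.0, 280.2, 273.0]
tcp_rot: [-0.0, 0.921, -0.388, 0.0]
wrist_force: [-0.7, 2.0, -0.2]
width: 48.7
finger_force: 42.8
```

Request:
step_arm:
  increments: [0,0,0,0,85,0,0,0,0,85,0,0,0,0,85,0,0,-30,0,85,0,0,-60,0,0,0,0,-60,0,0]

```text
t: 17.48
tcp_pos: [575.5, 280.4, 335.3]
tcp_rot: [-0.001, 0.921, -0.388, 0.001]
wrist_force: [0.4, -0.3, -0.4]
width: 51.1
finger_force: 0.0
```

```bash
python3 - <<'E'
from h import *
s=get_obs();print(s['t'],s['joints'].round(3),s['tcp_pos'],s['tcp_rot'].round(4),s['width'])
from scipy.spatial.transform import Rotation as Ro
q=s['tcp_rot'];R=Ro.from_quat([q[1],q[2],q[3],q[0]]).as_matrix();print(R.round(3))
print('touch', R.T@(np.array([575,280.2,0])+R[:,0]*21-np.array([*s['tcp_pos'][:2],0])))
r=np.array([511.9,-171.6,0]);print('rail',R.T@(r-np.array([*s['tcp_pos'][:2],0])))
E
```

```text
17.475 [ 0.453  0.524  0.239  1.281 -0.    -1.89 ] [575.53137082 280.37862294 335.29190738] [-0.0015  0.9214 -0.3885  0.0013] 51.06597406097005
[[ 0.698 -0.716  0.004]
 [-0.716 -0.698  0.002]
 [ 0.001 -0.004 -1.   ]]
touch [ 2.07569138e+01  5.05138909e-01 -2.21134198e-03]
rail [279.17371439 361.10203027  -0.99392087]
```

Request:
step_arm:
  increments: [21,0,0,0,0,21,0,0,0,0,21,0,0,0,0,21,0,30,0,0,21,0,38,0,0,21,0,41,0,0,21,0,41,0,0]

```text
t: 18.35
tcp_pos: [589.7, 265.2, 292.5]
tcp_rot: [-0.0, 0.922, -0.388, 0.0]
wrist_force: [0.1, 0.4, 0.6]
width: -0.1
finger_force: 0.0
```

Request:
step_arm:
  increments: [0,0,0.5,0,0,0,0,1,0,0,0,0,1,0,0]

```text
t: 18.73
tcp_pos: [589.7, 265.1, 291.1]
tcp_rot: [-0.0, 0.922, -0.388, 0.0]
wrist_force: [1.0, 0.6, -0.1]
width: -0.3
finger_force: 0.0
```

Request:
step_arm:
  increments: [0,0,0.5,0,0,0,0,0.8,0,0,0,0,0.8,0,0]

```text
t: 19.1
tcp_pos: [589.6, 265.1, 290.1]
tcp_rot: [0.0, 0.922, -0.388, -0.0]
wrist_force: [0.0, -0.2, -0.5]
width: -0.1
finger_force: 0.0
```

Request:
step_arm:
  increments: [0,0,0.5,0,0,0,0,0.8,0,0,0,0,0.8,0,0]

```text
t: 19.48
tcp_pos: [589.6, 265.1, 289.3]
tcp_rot: [0.0, 0.922, -0.388, 0.0]
wrist_force: [0.7, 1.0, -0.1]
width: 0.1
finger_force: 0.0
```

Request:
step_arm:
  increments: [0,0,0.4,0,0,0,0,0.8,0,0,0,0,0.8,0,0]

```text
t: 19.85
tcp_pos: [589.6, 265.1, 288.8]
tcp_rot: [-0.0, 0.922, -0.388, 0.0]
wrist_force: [-1.0, -1.2, 4.2]
width: 0.1
finger_force: 2.1
```

The collar now touches at 288.8 and the ledge at 288.9, so they are level. On to the board.

Request:
step_arm:
  increments: [0,0,-50,0,40,30,40,-80,0.1,40,65,90,-80,0.2,40,100,140,-80,0.3,40,135,190,-80,0.4,40,170,240,-80,0.48,40,205,290,-80,0.48,40,235,330,-80,0.48,40,256,360,-80,0.48,40,256,360,-80,0.48,40]

```text
t: 21.1
tcp_pos: [510.3, -171.7, 368.4]
tcp_rot: [0.0, 0.802, -0.597, 0.0]
wrist_force: [-0.3, 0.3, 0.2]
width: 40.0
finger_force: 0.0
```

```bash
python3 - <<'E'
from h import *
from scipy.spatial.transform import Rotation as Ro
s=get_obs();print(s['t'],s['joints'].round(3),s['tcp_pos'])
f=grab_frame('wrist');q=s['tcp_rot'];R=Ro.from_quat([q[1],q[2],q[3],q[0]]).as_matrix();print(R[:,1].round(3))
hsv=cv2.cvtColor(f['image'],cv2.COLOR_RGB2HSV);m=cv2.inRange(hsv,(13,70,50),(30,255,255))
cs,_=cv2.findContours(m,0,1);c=cv2.convexHull(max(cs,key=cv2.contourArea))
P=np.array([onz(f,u,v,12)[:2] for u,v in c[:,0]],np.float32);print(cv2.minAreaRect(P))
for p in((510.6,-170,44),(510.6,-170,12)):print(proj(f,p))
cv2.imwrite('pics/b.png',f['image'][:,:,::-1])
E
```

```text
21.1 [-0.324  0.301 -0.011  1.259 -0.    -2.185] [ 510.30887181 -171.69064966  368.41739789]
[-0.958 -0.286  0.   ]
((507.5826110839844, -161.74688720703125), (80.02084350585938, 219.70706176757812), 16.78575897216797)
[314.50880045 223.21511446]
[314.55121126 213.12497752]
```

View pics/b.png

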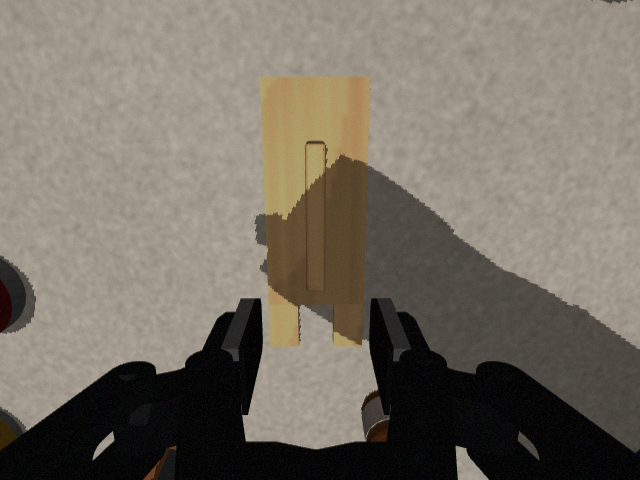

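The rail is centred at (315,215) and lined up with the fingers, and the tool is right over its middle. Descend and grip.

Request:
step_arm:
  increments: [0,0,50,0,40,0,0,100,0,40,0,0,145,0,40,0,0,170,0,40,0,0,177,0,40,0,0,177,0,40,0,0,177,0,5,0,0,177,0,5,0,0,177,0,5,0,0,177,0,5]
  grip_force: 60

```text
t: 22.4
tcp_pos: [511.4, -169.6, 192.8]
tcp_rot: [-0.0, 0.803, -0.596, 0.001]
wrist_force: [-0.7, 0.9, 7.5]
width: 13.0
finger_force: 59.5
```

Request:
step_arm:
  increments: [0,0,0,0,5,0,0,0,0,5,0,0,-10,0,5,0,0,-30,0,5,0,0,-30,0,5]

```text
t: 23.02
tcp_pos: [511.5, -169.8, 223.2]
tcp_rot: [-0.0, 0.803, -0.596, 0.001]
wrist_force: [0.8, -0.5, -2.8]
width: 12.9
finger_force: 58.9
```

The board is held and lifted (2.8 N). Carry it above the riser at about 165 mm, turning it 0.40 rad.

Request:
step_arm:
  increments: [0,0,-40,0,5,0,0,-80,0,5,0,0,-115,0,5,-20,-10,-135,0,5,-60,-28,-140,0.05,5,-105,-50,-140,0.15,5,-150,-71,-140,0.25,5,-195,-92,-140,0.35,5,-240,-114,-140,0.4,5,-280,-133,-140,0.4,5]

```text
t: 24.28
tcp_pos: [557.2, 138.8, 360.9]
tcp_rot: [-0.0, -0.668, 0.744, 0.0]
wrist_force: [0.4, -0.3, -3.4]
width: 13.0
finger_force: 59.3
```

Request:
step_arm:
  increments: [-29,-14,0,0,5,-29,-14,0,0,5,-29,-14,0,0,5]

```text
t: 24.65
tcp_pos: [574.1, 164.0, 360.9]
tcp_rot: [-0.0, -0.668, 0.744, 0.0]
wrist_force: [-0.6, -0.4, -3.0]
width: 12.7
finger_force: 59.4
```

```bash
python3 - <<'E'
from h import *
from scipy.spatial.transform import Rotation as Ro
s=get_obs();print(s['t'],s['joints'].round(3),s['tcp_pos'],s['wrist_force'],s['width'])
q=s['tcp_rot'];R=Ro.from_quat([q[1],q[2],q[3],q[0]]).as_matrix();print(R.round(3).tolist())
print('to go',R.T@(np.array([564.7,184.9,s['tcp_pos'][2]])-s['tcp_pos']))
f=grab_frame('top')
hsv=cv2.cvtColor(f['image'],cv2.COLOR_RGB2HSV);zb=s['tcp_pos'][2]-192.8+12
g=grab_frame('scene');print([proj(g,(576,280,128)).round().tolist(),proj(f,(575,280,128)).round().tolist()])
a=g['image'][170:370,330:530,::-1];b=f['image'][160:360,110:310,::-1]
cv2.imwrite('pics/p.png',np.hstack([cv2.resize(a,(400,400)),cv2.resize(b,(400,400))]))
E
```

```text
24.65 [ 0.278  0.427  0.151  1.296 -0.    -1.186] [574.05689995 164.02668349 360.94982293] [-0.62139584 -0.39947793 -3.03203956] 12.730595661462901
[[-0.106, -0.994, -0.001], [-0.994, 0.106, -0.0], [0.001, 0.001, -1.0]]
to go [-1.97598510e+01  1.15236803e+01 -1.08822556e-03]
[[487.0, 284.0], [157.0, 246.0]]
```

View pics/p.png

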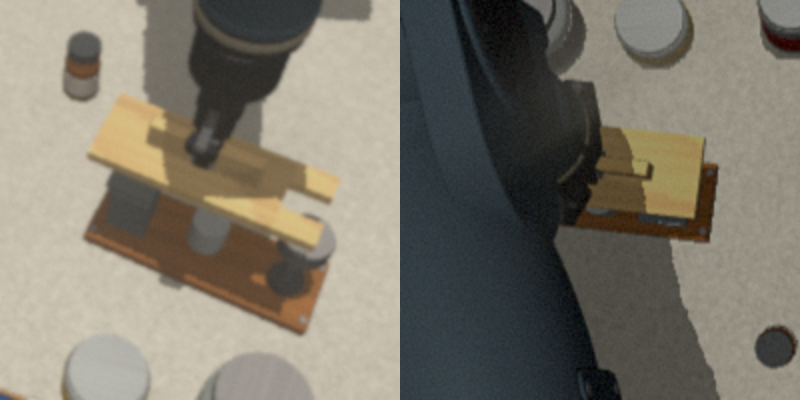

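The board is upright and parallel to the riser, with the fork on the rod's side. It has about 20 mm still to go. I'll make that move and check numerically.

Request:
step_arm:
  increments: [-10,6,0,0,5,-19.8,11.5,0,0,5,-19.8,11.5,0,0,5,-19.8,11.5,0,0,5]

```text
t: 25.25
tcp_pos: [564.8, 185.3, 361.6]
tcp_rot: [0.0, -0.669, 0.744, -0.0]
wrist_force: [-0.4, -0.9, -3.0]
width: 13.1
finger_force: 59.5
```

```bash
python3 - <<'E'
from h import *
s=get_obs();p=s['tcp_pos'];print(s['t'],p)
g=grab_frame('scene');hsv=cv2.cvtColor(g['image'],cv2.COLOR_RGB2HSV);m=cv2.inRange(hsv,(14,75,90),(30,190,255))
m[:, :340]=0;m[:,530:]=0;m[:170]=0;m[370:]=0
cs,_=cv2.findContours(m,0,1);c=max(cs,key=cv2.contourArea);print(cv2.contourArea(c))
z=p[2]-192.8+12
P=np.array([onz(g,u,v,z)[:2] for u,v in c[:,0]],np.float32);u=np.array([.1073,.9942]);w=np.array([-.9942,.1073])
L=(P-[575,280.2])@np.c_[u,w];print('along',L.min(0),L.max(0))
e=L[L[:,0]>10];print('prong ends w:',sorted(e[:,1].round(1)))
sl=L[(L[:,0]<5)&(L[:,0]>-60)&(abs(L[:,1])<22)];print('slot',sl.round(1).tolist())
E
```

```text
25.25 [564.84296938 185.31274314 361.56648425]
3844.0
along [-197.4103438   -48.39200961] [22.05730901 40.25573209]
prong ends w: [np.float64(-46.8), np.float64(-46.0), np.float64(-45.7), np.float64(-45.2), np.float64(-44.4), np.float64(-43.6), np.float64(-40.9), np.float64(-38.1), np.float64(-36.1), np.float64(-34.1), np.float64(-31.3), np.float64(-29.4), np.float64(-27.4), np.float64(-24.6), np.float64(-22.5), np.float64(-19.7), np.float64(-17.7), np.float64(-17.7), np.float64(-17.3), np.float64(-16.9), np.float64(-16.5), np.float64(-16.5), np.float64(-16.1), np.float64(7.4), np.float64(7.8), np.float64(8.2), np.float64(8.6), np.float64(9.1), np.float64(9.5), np.float64(11.6), np.float64(14.5), np.float64(17.4), np.float64(19.6), np.float64(21.7), np.float64(24.6), np.float64(26.8), np.float64(29.8), np.float64(31.9), np.float64(34.1), np.float64(37.1), np.float64(37.2), np.float64(37.6), np.float64(38.1), np.float64(38.4), np.float64(38.6), np.float64(38.9)]
slot [[3.5, -17.8], [1.3, -16.6], [-0.3, -17.4], [-2.5, -16.2], [-4.1, -17.0], [-5.6, -17.8], [-7.8, -16.6], [-9.4, -17.4], [-11.6, -16.2], [-13.2, -17.0], [-14.8, -17.8], [-17.0, -16.6], [-17.6, -14.6], [-18.2, -12.5], [-18.9, -10.4], [-19.5, -8.4], [-18.5, -5.5], [-19.1, -3.4], [-19.7, -1.3], [-20.3, 0.8], [-19.3, 3.8], [-18.3, 6.7], [-16.7, 7.5], [-15.1, 8.4], [-13.5, 9.2], [-11.2, 7.9], [-9.6, 8.8], [-8.0, 9.6], [-5.8, 8.3], [-4.2, 9.2], [-2.0, 7.9], [-0.3, 8.7], [1.3, 9.6], [3.5, 8.3]]
```

The fork end is 22 mm past the rod axis (22.5 expected), and sideways it is within about 2 mm. Lower it.

Request:
step_arm:
  increments: [0,0,15,0,5,0,0,30,0,5,0,0,40,0,5,0,0,45,0,5,0,0,48,0,5,0,0,48,0,5]

```text
t: 26.05
tcp_pos: [564.9, 185.2, 313.6]
tcp_rot: [0.0, -0.668, 0.744, -0.0]
wrist_force: [-0.1, 1.1, -2.8]
width: 12.8
finger_force: 59.6
```

Request:
step_arm:
  increments: [0,0,1,0,5,0,0,2,0,5,0,0,2,0,5,0,0,2,0,5]

```text
t: 26.55
tcp_pos: [564.9, 185.2, 311.6]
tcp_rot: [0.0, -0.668, 0.744, -0.0]
wrist_force: [0.6, -0.3, -2.8]
width: 12.6
finger_force: 59.6
```

Request:
step_arm:
  increments: [0,0,0.5,0,5,0,0,1,0,5,0,0,1,0,5,0,0,1,0,5]

```text
t: 27.05
tcp_pos: [564.9, 185.2, 310.5]
tcp_rot: [-0.0, -0.668, 0.744, 0.0]
wrist_force: [0.1, -0.8, -2.5]
width: 13.1
finger_force: 59.6
```

Request:
step_arm:
  increments: [0,0,0.5,0,5,0,0,1,0,5,0,0,1,0,5]

```text
t: 27.42
tcp_pos: [564.9, 185.2, 309.4]
tcp_rot: [-0.0, -0.668, 0.744, 0.0]
wrist_force: [-0.6, 0.4, -2.5]
width: 12.7
finger_force: 59.6
```

Request:
step_arm:
  increments: [0,0,0.4,0,5,0,0,0.8,0,5,0,0,0.8,0,5]

```text
t: 27.8
tcp_pos: [564.9, 185.2, 308.6]
tcp_rot: [-0.0, -0.668, 0.744, 0.0]
wrist_force: [-0.1, -0.1, -2.5]
width: 12.7
finger_force: 59.6
```

Request:
step_arm:
  increments: [0,0,0.4,0,5,0,0,0.8,0,5,0,0,0.8,0,5]

```text
t: 28.18
tcp_pos: [564.9, 185.2, 308.3]
tcp_rot: [0.0, -0.668, 0.744, -0.0]
wrist_force: [-2.7, 0.1, 3.9]
width: 12.3
finger_force: 60.4
```

Request:
step_arm:
  increments: [0,0,0.3,0,5,0,0,0.6,0,5,0,0,0.6,0,5]

```text
t: 28.55
tcp_pos: [564.8, 185.2, 308.2]
tcp_rot: [0.0, -0.668, 0.744, -0.0]
wrist_force: [-5.9, -1.6, 12.8]
width: 13.0
finger_force: 61.8
```

The board is in contact on both ends at the expected height. Ease off, release and withdraw.

Request:
step_arm:
  increments: [0,0,-1.2,0,5,0,0,-1.2,0,18,0,0,-1.2,0,30,0,0,-1.2,0,40,0,0,-1.2,0,40,0,0,-10,0,40,0,0,-40,0,40,0,0,-80,0,40,0,0,-120,0,40]
  grip_force: 20

```text
t: 29.68
tcp_pos: [564.7, 185.1, 429.2]
tcp_rot: [0.0, -0.668, 0.744, -0.0]
wrist_force: [0.7, -0.0, -0.1]
width: 39.8
finger_force: 0.0
```

```bash
python3 - <<'E'
from h import *
s=get_obs();print(s['t'],s['tcp_pos'],s['wrist_force'],s['width'])
g=grab_frame('scene');hsv=cv2.cvtColor(g['image'],cv2.COLOR_RGB2HSV);m=cv2.inRange(hsv,(14,75,90),(30,190,255))
m[:, :340]=0;m[:,530:]=0;m[:170]=0;m[370:]=0
cs,_=cv2.findContours(m,0,1);c=max(cs,key=cv2.contourArea)
P=np.array([onz(g,u,v,127.9)[:2] for u,v in c[:,0]],np.float32);u=np.array([.1073,.9942]);w=np.array([-.9942,.1073])
L=(P-[575,280.2])@np.c_[u,w];print('along',L.min(0),L.max(0))
for a in(-130,-90,-50,-20,10): print(a,L[abs(L[:,0]-a)<6][:,1].min(),L[abs(L[:,0]-a)<6][:,1].max())
E
```

```text
29.675 [564.65012366 185.13195413 429.23557514] [ 0.73721146 -0.0360582  -0.11408806] 39.77761504949998
along [-197.54577181 -110.45336042] [22.86917783 39.77945661]
-130 -110.23472240234373 37.86473890136718
-90 -110.2701362084961 38.2269934866333
-50 -109.89536680084228 37.69621931213379
-20 -110.12687449432373 36.737497708740236
10 -109.95257053771972 38.03055476745605
```

The board's far edge runs parallel to the riser, within about 1.5 mm along its length. It spans -197.5 to +22.9 mm from the rod, as expected, and the gripper is clear. Handing in.

```bash
python3 -c "
from workcell import *
print(finish_job())"
```

```text
the job is handed in; nothing more can be done
None
```

The job is handed in at about 30 s. By fingertip touch the collar top was within about 0.1 mm of the ledge, and the board was set down on both with its fork around the rod. The gripper was clear of everything at the end; no verdict came back.

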